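Mount the bench burner in its V-block

ROBOT

A 6-joint arm with a two-finger parallel gripper is mounted at the origin on the work surface. World frame = base frame: x ahead of the robot, y to its left, z up, the work surface at z = 0. Lengths are in m, angles in rad, forces in N, time in s.
With the tool pointing down it reaches from about 0.325 to 0.85 m from the base axis. Payload 4.4 kg.
Tool frame: the origin (TCP) lies at the centre of the arm's flange, where the gripper is bolted on; the fingertips stand 199 mm ahead of it and the grasp point (between the pads) lies 180 mm ahead of it; z points along the fingers, y is the line along which they close (so a half turn about z gives the same grasp; the last joint's range is limited). The gripper opens to 94 mm and grips with 3 to 60 N. Pads are 16 mm wide; open, the fingers measure 119 mm over their backs; the gripper's body (75 mm by 177 mm) begins 78 mm behind the grasp point.
Start: joints at [-1.44, 0.207, 1.542, -0, 1.393, -0.15], TCP at [0.159, -0.552, 0.405] pointing down, gripper open.
Joint ranges: [-2.73, 2.73], [-0.86, 2.22], [0.23, 2.46], [-1.11, 4.25], [0.08, 2.63], [-2.82, 2.82]. Speed limits (rad/s): [2.79, 2.79, 3.14, 3.14, 3.14, 3.14].

INTERFACE

Orientations are given as a unit quaternion [x, y, z, w].
In Python, from station import bot, fingers, get_image gives the robot as it stands. Calls block until the motion is done:
- bot.goto(position, orientation): joint-space move of the TCP to a pose.
- bot.movel(position, ori=None, v=0.15): straight line of the TCP; ori=None keeps the orientation; v is the mean speed in m/s.
- bot.move_j(angles): joint-space move.
- fingers.move_gripper(opening, force=None): opening from 0.0 (shut) to 1.0 (fully open); force is the grip in N (None keeps the last); returns when the fingers have stopped.
- bot.wait(seconds).
- bot.inverse_kinematics(position, orientation): joint angles nearest the present ones, or None.
- get_image(name): name is "scene" or "side" or "wrist"; returns a dict with "pixels" (400x640x3 uint8, blue, green, red), "K" (3x3 intrinsics, pixels), "extrinsics" (4x4, takes a point from camera to world coordinates); the wrist camera has in their place "hand_eye" (4x4, takes a point from camera to tool coordinates, whose origin is the TCP and whose axes are the flange's). Camera axes: x right, y up, looking along -z (the intrinsics and any distortion apply to the point x, -y, -z); pixel columns grow to the right and rows downward; lengths in m; the calibration is good to about 2 mm. A picture is of the moment at which its call begins: read the wrist's pose just before it. There is no depth.
A pose or a line that the arm cannot do raises bot.IKError and nothing moves.
- bot.close_job(): hands the job in; it is judged then, once.
Readings, each from a call of its own:
- bot.read_time_s(): time.
- bot.read_q(): joint angles.
- bot.read_dq(): joint speeds.
- bot.read_tau(): joint torques, N m.
- bot.read_position(): TCP position.
- bot.read_tcp_rot(): TCP orientation.
- bot.read_force(): force on the tool from outside, world axes, zero at the start.
- bot.read_wrist_torque(): the same for the moment, N m.
- bot.read_finger_gap(): opening from 0.0 (shut) to 1.0 (fully open).
- bot.read_grasp_force(): force on a finger pad.
Only numpy, scipy, OpenCV 4.12 (cv2) and the standard library are available. Lean on these libraries where they do the work, as an engineer would, in place of code of your own. Each camera call takes 0.05 s, during which the arm holds its last target. There are 200 camera calls.

TASK

Take the burner out of its rack by the nozzle, set it down flat on the bench and let go, then take it by the barrel and lay it in the V-block with its nozzle between the heat-guard plates, the back of the nozzle close to the V-block and the burner lying centred, level and right way up. Let go of it, then swing the yellow strap over the barrel and fully down onto its post. Leave everything else on the bench where it is.

Things in the scene. Friction and masses are not known exactly. Their poses are not given: they have to be found in the camera images.
- burner: Burner, 190 mm, 0.4 kg: blue barrel 28 mm thick, dark nozzle 44 mm thick, brass valve block 66 wide x 44 high. Origin on the axis, x towards the nozzle, z up. Along x (mm): inlet stubs -118, block -106 to -76, barrel to 25, nozzle to 72. Balances within 5 mm of the origin. Axis 34 mm above the bench in the rack, 22 mm when lying level on the bench (on block and nozzle; it does not roll).
- burner_nozzle (a point): middle of the nozzle, on the axis, 48 mm from the burner's origin: the place to grip it in the rack (44 mm wide)
- burner_grip (a point): free stretch of barrel between block and V-block, on the axis, 48 mm behind the burner's origin: the place to grip it for laying it in the mount (28 mm wide)
- rack: Dark wooden rack fixed to the bench, 142 x 92 mm, walls to 58 mm round the block and 49 mm along the barrel, too close for fingers; only the nozzle sticks out of its open end. Open on top: lift the burner straight up by 60 mm. Origin on the bench under the stored burner's origin, x towards the nozzle. Between rack and mount the near half of the bench is clear for setting down.
- mount: Fixed mount. Origin on the bench under the V's middle; x along the V to the guard. Aluminium 90-degree V-block x -20 to 20 mm, cheek tops 54 high. Grey heat guard: two plates x 30 to 80, inner faces y +-28, tops 72 high: no room for fingers. Burner home: origin x 0 (back of nozzle 5 mm off the V-block), y 0, z 50. Free down to the bench at x below -30. Strap's rest post at y -40, 65 high.
- v_seat (a point): the burner's origin should come here: on the axis of a seated barrel, 50 mm above the mount's origin
- strap (a joint): angle of the yellow clamp strap: 0 = closed, level across the barrel, down on its post; grows as it opens up and over to the mount's +y side; starts open at 1.95 to 2.2 rad (limit 2.5). Friction (0.12 N m) holds it wherever it is left, so bring it all the way down. Open, it stands up to 185 mm above the bench: carry things over it, not into it.
- strap_grip (a point): centre of the red round cross-grip at the strap's free end: 18 mm diameter, 26 mm long along the mount's x, 114 mm from the hinge axis. Can be pinched by its two ends (26 mm wide), fingers closing along the mount's x. Closed, it is at y = -72 mm, z = 68.5 mm in the mount's frame.
- strap_hinge (a point): hinge axis of the strap (parallel to the mount's x) at y = +42 mm, z = 68.5 mm in the mount's frame; the strap is 18 mm wide and 6 mm thick, and closed it passes 1.5 mm over a seated barrel
- tape: bystander: black roll of tape, ring 68 mm across, 24 mm high; origin at its underside; leave it alone
- frit_green: bystander: green glass jar, 56 mm across, 85 mm high; origin at its underside; leave it alone
- frit_amber: bystander: amber glass jar, 56 mm across, 85 mm high; origin at its underside; leave it alone
- mug: bystander: white mug, 76 mm across, 90 mm high; origin at its underside; leave it alone
- brush: bystander: brush, 200 mm long; origin at its underside; leave it alone
- scraper: bystander: flat scraper, 200 mm long; origin at its underside; leave it alone
- glasses: bystander: clear safety glasses with black frame, 140 mm wide, 45 mm high; origin at its underside; leave it alone

How it is judged:
By the outcome, as a careful person would: the job done as asked, in the order asked, and still so for the second after the job is handed in, with the robot touching nothing.
It also fails if it takes over 67 s, if anything falls off the work surface, if the arm or the gripper's body presses on something with over 40 N, if the wrist force passes 120 N, or if a joint passes its speed limit or range.

## Working session

There is one attempt and no reset: what is moved stays moved. The work goes in short steps, each a Python script; the robot and the scene stay as the last script left them, time stands still between calls to the robot, and variables do not carry over. Pictures are saved under pics/ and viewed, at most 10 in all, crops included, and the job is handed in when it is done.

```bash
mkdir -p pics; ls
python3 - <<'E'
from station import bot,get_image
import cv2
for n in("scene","side"):
    d=get_image(n); cv2.imwrite(f"pics/{n}0.png",d["pixels"]); print(n,d["K"],d["extrinsics"],[k for k in d])
d=get_image("wrist"); cv2.imwrite("pics/wrist0.png",d["pixels"]); print(d["K"],d["hand_eye"],list(d))
for k in d:
    if k not in("pixels","K","hand_eye"):print(k,d[k])
print(bot.read_tcp_rot(),bot.read_time_s())
E
```

```text
pics
scene [[511.8593742    0.         312.89367257]
 [  0.         511.8593742  202.67932914]
 [  0.           0.           1.        ]] [[ 0.86381419 -0.27745028  0.42053109  1.27001319]
 [ 0.50380822  0.47823198 -0.71935489 -1.22729616]
 [-0.0015262   0.83325598  0.55288529  1.00005683]
 [ 0.          0.          0.          1.        ]] ['pixels', 'K', 'extrinsics']
side [[405.6550323    0.         325.59928473]
 [  0.         405.6550323  198.22181282]
 [  0.           0.           1.        ]] [[-0.83884694  0.34829661 -0.41836023 -0.00178272]
 [-0.54431311 -0.54750515  0.63557954  0.85577118]
 [-0.00768418  0.76087291  0.64885543  0.95597259]
 [ 0.          0.          0.          1.        ]] ['pixels', 'K', 'extrinsics']
[[323.50567594   0.         318.53326589]
 [  0.         323.50567594 202.71224547]
 [  0.           0.           1.        ]] [[-9.91188819e-04  9.60419286e-01  2.78556658e-01  8.26530038e-02]
 [ 9.99999479e-01  1.01964132e-03  4.27385800e-05 -5.13907219e-05]
 [-2.42980922e-04  2.78556556e-01 -9.60419797e-01  2.01077464e-02]
 [ 0.00000000e+00  0.00000000e+00  0.00000000e+00  1.00000000e+00]] ['pixels', 'K', 'hand_eye']
[ 9.90160232e-01  1.39935409e-01  2.65822214e-06 -8.92624910e-04] 0.15
```

View pics/scene0.png

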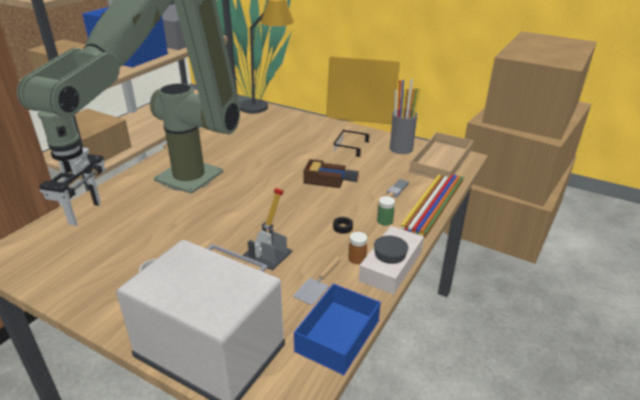

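View pics/side0.png

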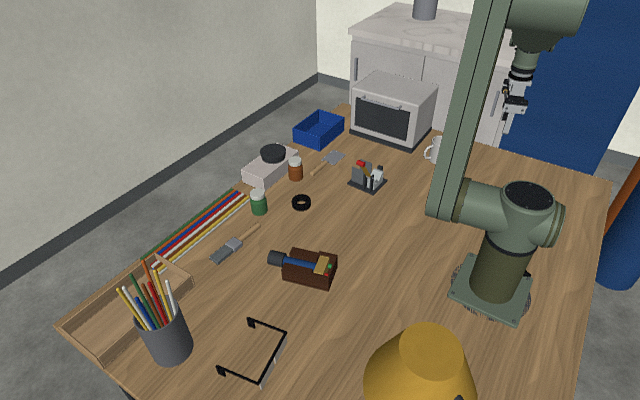

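The scene view shows the rack at about (325,174) with the nozzle at (348,175), and the mount at about (270,245) with the strap's red grip at (279,191). In the side view, the nozzle is at (276,258), the block at (323,266), the mount at (368,182) and the red grip at (361,163).

```bash
cat > h.py <<'E'
from station import bot,fingers,get_image
import numpy as np, cv2
from scipy.spatial.transform import Rotation as R
def cam(n):
    if n=="wrist":
        T=np.eye(4);T[:3,3]=bot.read_position();T[:3,:3]=R.from_quat(bot.read_tcp_rot()).as_matrix()
        d=get_image(n); return d["pixels"],d["K"],T@d["hand_eye"]
    d=get_image(n); return d["pixels"],d["K"],d["extrinsics"]
def ray(K,E,uv,z):
    d=E[:3,:3]@np.array([(uv[0]-K[0,2])/K[0,0],-(uv[1]-K[1,2])/K[1,1],-1])
    return E[:3,3]+d*(z-E[2,3])/d[2]
def proj(K,E,P):
    p=(np.asarray(P)-E[:3,3])@E[:3,:3]; p=p*[1,-1,-1]; q=K@p.T
    return (q[:2]/q[2]).T
def down(yaw): # tool z down, tool x along world yaw (closing line y = yaw-90)
    c,s=np.cos(yaw),np.sin(yaw)
    return R.from_matrix(np.array([[c,s,0],[s,-c,0],[0,0,-1.]])).as_quat()
E
python3 - <<'E'
from h import *
S=cam("scene");D=cam("side")
def q(n,a,b,z):
    print(n,ray(*S[1:],a,z).round(3),ray(*D[1:],b,z).round(3))
q("nozzle",(348,175),(276,258),.034);q("block",(313,170),(322,266),.034)
q("mountbase",(270,250),(368,184),.0)
q("grip",(279,191),(361,163),.16)
q("tape",(343,226),(301,202),.012);q("green",(386,212),(259,203),.04)
q("amber",(358,248),(295,168),.04);q("mugside",(432,150),(432,150),.04)
q("glassesleg",(358,152),(287,333),.0)
E
```

```text
nozzle [0.554 0.256 0.034] [0.568 0.263 0.034]
block [0.423 0.223 0.034] [0.435 0.215 0.034]
mountbase [ 0.528 -0.222  0.   ] [ 0.524 -0.236 -0.   ]
grip [ 0.508 -0.13   0.16 ] [ 0.51  -0.141  0.16 ]
tape [ 0.673 -0.011  0.012] [ 0.669 -0.005  0.012]
green [0.777 0.095 0.04 ] [0.768 0.103 0.04 ]
amber [ 0.78  -0.122  0.04 ] [ 0.784 -0.128  0.04 ]
mugside [0.761 0.592 0.04 ] [ 0.39  -0.523  0.04 ]
glassesleg [0.48  0.497 0.   ] [0.404 0.429 0.   ]
```

Run:
```python
from h import *
bot.goto([0.46,-0.24,0.42],down(0.15)); bot.wait(.2)
w=cam("wrist"); cv2.imwrite("pics/wm.png",w[0]); np.savez("wm.npz",K=w[1],E=w[2]); print(bot.read_time_s(),bot.read_position(),bot.read_q())
bot.goto([0.45,0.225,0.42],down(0.33)); bot.wait(.2)
w=cam("wrist"); cv2.imwrite("pics/wr.png",w[0]); np.savez("wr.npz",K=w[1],E=w[2]); print(bot.read_time_s(),bot.read_position(),bot.read_q())
```

```text
2.1 [ 0.45971889 -0.24072782  0.41991569] [-6.49238984e-01  7.48359623e-02  1.65885244e+00 -9.44884095e-05
  1.40803694e+00  7.72922205e-01]
4.05 [0.45036999 0.22434678 0.41996816] [ 2.90006006e-01  4.02418394e-02  1.69523200e+00 -5.93824175e-05
  1.40613755e+00  1.53219839e+00]
```

View pics/wm.png

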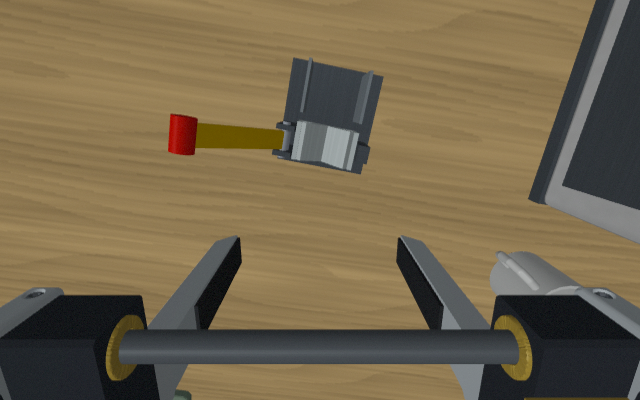

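View pics/wr.png

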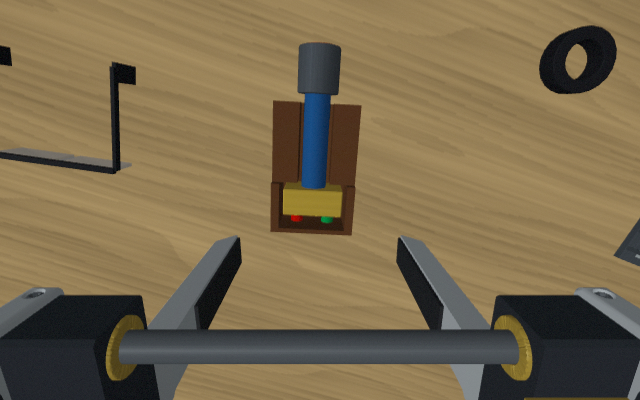

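The mount in `wm` spans about (277–383, 58–173), with the red grip at (182,135). In `wr` the burner's nozzle is at (319,68), its block at (313,200), and the tape at (578,60). I'll zoom in to read edges.

Run:
```python
import cv2,numpy as np
a=cv2.imread("pics/wm.png")[50:180,270:390];b=cv2.imread("pics/wr.png")[38:238,265:369]
o=np.zeros((600,795,3),np.uint8)
o[:520,:480]=cv2.resize(a,None,fx=4,fy=4,interpolation=2);o[:,483:795]=cv2.resize(b,None,fx=3,fy=3,interpolation=2)
cv2.imwrite("pics/zoom.png",o)
```

```text
(no output)
```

View pics/zoom.png

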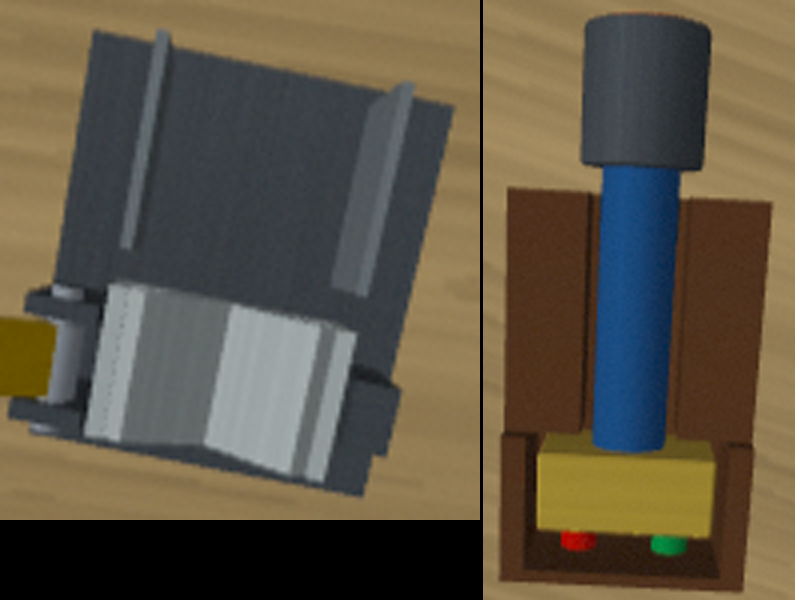

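```bash
cat > fit.py <<'E'
from h import *
from scipy.optimize import least_squares
def fit(f,P,uv,x0):
    w=np.load(f);K,E=w["K"],w["E"];P=np.array(P,float)/1000;uv=np.array(uv)
    def res(s):
        c,sn=np.cos(s[2]),np.sin(s[2]);M=np.array([[c,-sn,0],[sn,c,0],[0,0,1]])
        Q=P@M.T+[s[0],s[1],0]; return (np.array([proj(K,E,p) for p in Q])-uv).ravel()
    r=least_squares(res,x0,loss="soft_l1",x_scale=[.01,.01,.1]);return r.x,res(r.x).reshape(-1,2)
E
python3 - <<'E'
from fit import *
z=lambda a:np.array(a)/4+[270,50]
P=[(20,0,30.2),(-20,0,30.2),(20,23.8,54),(-20,23.8,54),(20,-23.8,54),(-20,-23.8,54),(80,28,72),(30,28,72),(80,-28,72),(30,-28,72)]
uv=z([(228,304),(206,443),(146,288),(125,441),(322,322),(292,475),(168,32),(134,249),(402,84),(352,293)])
x,r=fit("wm.npz",P,uv,[.526,-.23,.15]);print("mount",x.round(4),r.round(1).tolist())
mx=x
z=lambda a:(np.array(a)-[483,0])/3+[265,38]
P=[(-76,33,56),(-76,-33,56),(-106,33,56),(-106,-33,56),(25,0,56),(72,0,56),(25,22,34),(25,-22,34)]
uv=z([(540,455),(713,462),(537,529),(713,537),(643,169),(648,14),(582,162),(704,168)])
x,r=fit("wr.npz",P,uv,[.515,.245,.33]);print("burner",x.round(4),r.round(1).tolist())
w=np.load("wm.npz")
hc=np.array([mx[0]-.042*np.sin(mx[2]),mx[1]+.042*np.cos(mx[2])])
for t in(1.95,2.05,2.1,2.2):
    y=.042-.114*np.cos(t);zz=.0685+.114*np.sin(t)
    print(t,proj(w["K"],w["E"],[mx[0]-y*np.sin(mx[2]),mx[1]+y*np.cos(mx[2]),zz]))
S=cam("scene");D=cam("side")
for n,c in(("S",S),("D",D)):
    c0=np.array([*x[:2],.034]);d=np.array([np.cos(x[2]),np.sin(x[2]),0])
    print(n,"mount",proj(c[1],c[2],[*mx[:2],.03]).round(),"nozzle",proj(c[1],c[2],c0+.048*d).round())
w=np.load("wr.npz");print("tape",ray(w["K"],w["E"],(577,61),.012))
E
```

```text
mount [ 0.5049 -0.2407 -0.0382] [[0.9, -0.1], [-0.3, 0.3], [-0.4, 0.7], [-1.7, 0.2], [0.4, 0.9], [0.0, -0.2], [0.1, -0.4], [-0.6, 0.0], [0.1, -1.5], [1.0, -0.1]]
burner [0.519  0.2492 0.278 ] [[-0.6, -0.8], [2.0, -0.2], [-0.1, 0.6], [0.1, 0.7], [-0.3, -1.2], [0.4, -0.8], [-0.4, 1.0], [-0.1, 1.1]]
1.95 [208.15793586 142.6384981 ]
2.05 [195.58131488 139.19616667]
2.1 [189.93580466 137.52493228]
2.2 [180.02260766 134.32387267]
S mount [260. 243.] nozzle [351. 175.]
D mount [374. 179.] nozzle [277. 258.]
tape [ 0.66905031 -0.00404066  0.012     ]
```

Run:
```python
from h import *
yaw=.278;d=np.array([np.cos(yaw),np.sin(yaw)]);p=np.array([.519,.2492])+.048*d
o=down(yaw)
bot.goto([*p,.32],o); bot.movel([*p,.214],v=.12); f0=np.array(bot.read_force()); bot.wait(.1)
fingers.move_gripper(0.0,15); print("gap mm",bot.read_finger_gap()*94,np.array(bot.read_force())-f0)
fingers.move_gripper(0.0,60); print("gap mm",bot.read_finger_gap()*94,bot.read_grasp_force(),np.array(bot.read_force())-f0)
bot.movel([*p,.304],v=.1)
print(bot.read_force(),bot.read_finger_gap()*94,bot.read_time_s())
w=cam("wrist");cv2.imwrite("pics/lift.png",w[0]);w=cam("side");cv2.imwrite("pics/lift_s.png",w[0][150:350,180:430])
a=cv2.imread("pics/lift.png");b=cv2.resize(cv2.imread("pics/lift_s.png"),(500,400))
o2=np.zeros((400,800,3),np.uint8);o2[:, :500]=b;o2[:200,500:]=cv2.resize(a,(300,200));cv2.imwrite("pics/l.png",o2)
```

```text
gap mm 43.98200178993176 [ 0.05138561  1.69522236 -0.74287982]
gap mm 43.03351410035077 59.99221980571747 [-0.13383964  1.88477029 -0.86833022]
[-0.6149783  -0.09793578 -3.31905475] 42.878328765362234 8.05
```

View pics/l.png

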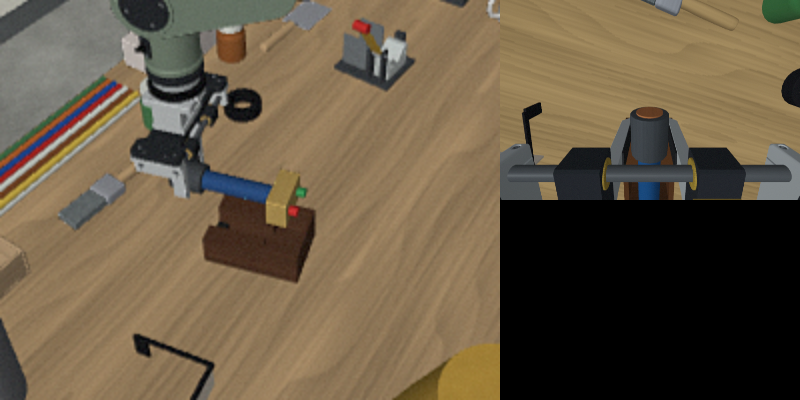

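The nozzle is held, with the tail drooping slightly (block at about (285,197) in the crop). I'll lift higher and set it down.

Run:
```python
from h import *
p=np.array(bot.read_position()); bot.movel([p[0],p[1],.38],v=.15)
yaw=-.038;d=np.array([np.cos(yaw),np.sin(yaw)]);o=down(yaw);q=np.array([.46,0])+.048*d
bot.goto([*q,.36],o); bot.movel([*q,.27],v=.15)
f0=np.array(bot.read_force())
for z in(.25,.23,.215,.207,.203):
    bot.movel([*q,z],v=.06); print(z,(np.array(bot.read_force())-f0).round(1))
fingers.move_gripper(.8); bot.wait(.2); print(bot.read_finger_gap())
bot.movel([*q,.30],v=.2)
bot.goto([.40,.0,.42],o); bot.wait(.2)
w=cam("wrist"); np.savez("wb.npz",K=w[1],E=w[2]);cv2.imwrite("pics/wb.png",w[0]);print(bot.read_time_s())
cv2.imwrite("pics/wbz.png",cv2.resize(w[0][20:220,220:420],None,fx=3,fy=3,interpolation=2))
```

```text
0.25 [ 0.2  0.4 -1.3]
0.23 [-0.1  0.8 -0.2]
0.215 [ 0.   0.3 -1.2]
0.207 [ 0.4  1.2 -0.4]
0.203 [ 0.4 -0.3  0.6]
0.8008902469209259
14.9667
```

View pics/wbz.png

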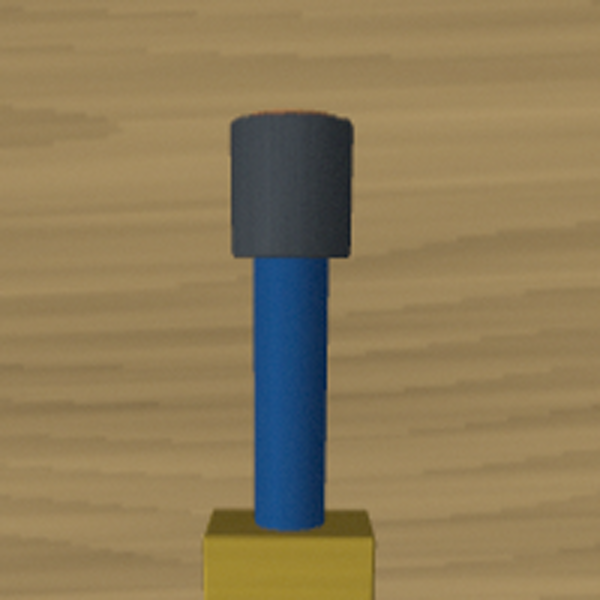

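Run:
```python
import cv2
a=cv2.imread("pics/wb.png")
import numpy as np
o=np.zeros((420,800,3),np.uint8)
o[:,:400]=cv2.resize(a[180:250,275:355],(400,350),interpolation=2).repeat(1,0)[:350] if False else cv2.copyMakeBorder(cv2.resize(a[180:250,275:355],(400,350),interpolation=2),0,70,0,0,cv2.BORDER_CONSTANT)
o[:,400:]=cv2.resize(a[48:118,285:352],(400,420),interpolation=2)
cv2.imwrite("pics/z3.png",o)
from h import *
w=cam("side");cv2.imwrite("pics/z3s.png",w[0]);
```

```text
(no output)
```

View pics/z3.png

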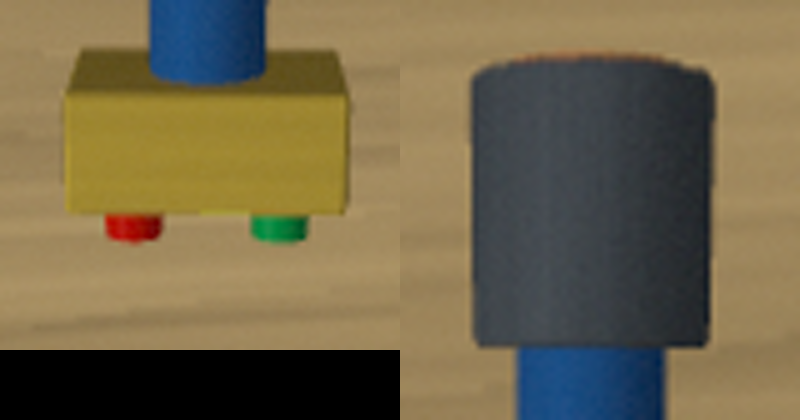

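```bash
cat >> fit.py <<'E'
def fit5(f,P,uv,x0):
    w=np.load(f);K,E=w["K"],w["E"];P=np.array(P,float)/1000;uv=np.array(uv)
    def res(s):
        M=R.from_euler("ZY",[s[2],-s[4]]).as_matrix()
        Q=P@M.T+[s[0],s[1],s[3]]; return (np.array([proj(K,E,p) for p in Q])-uv).ravel()
    r=least_squares(res,x0,loss="soft_l1",x_scale=[.01,.01,.1,.01,.1]);return r.x,res(r.x).reshape(-1,2)
E
python3 - <<'E'
from fit import *
a=lambda X,Y:(275+X/5,180+Y/5)
b=lambda X,Y:(285+(X-400)/5.97,48+Y/6)
P=[(-76,33,22),(-76,-33,22),(-106,33,22),(-106,-33,22),(-76,33,-22),(-76,-33,-22),(25,0,22),(72,0,22),(25,22,0),(25,-22,0)]
uv=[a(66,95),a(347,97),a(67,212),a(345,212),a(81,48),a(337,52),b(590,347),b(592,57),b(473,342),b(709,342)]
x,r=fit5("wb.npz",P,uv,[.46,0,-.038,.022,0]);print(x.round(4),r.round(1).tolist())
P3=np.array(P)+[0,0,22]
x,r=fit("wb.npz",P3,uv,[.46,0,-.038]);print(x.round(4),r.round(1).tolist())
# same for the rack image
z=lambda a:(np.array(a)-[483,0])/3+[265,38]
P=[(-76,33,22),(-76,-33,22),(-106,33,22),(-106,-33,22),(25,0,22),(72,0,22),(25,22,0),(25,-22,0)]
uv=z([(540,455),(713,462),(537,529),(713,537),(643,169),(648,14),(582,162),(704,168)])
x,r=fit5("wr.npz",P,uv,[.515,.245,.278,.034,0]);print("rack",x.round(4))
E
```

```text
[ 4.596e-01  3.000e-04 -4.570e-02  2.020e-02 -6.500e-03] [[-0.7, -0.9], [1.0, -0.9], [-0.4, 0.6], [0.6, 0.9], [-0.5, -0.6], [0.2, -1.0], [0.1, -0.0], [-0.0, -0.1], [0.1, 0.9], [-0.1, 1.2]]
[ 4.598e-01  3.000e-04 -4.580e-02] [[-0.9, -0.6], [1.1, -0.6], [-0.5, 0.9], [0.7, 1.3], [-0.6, -0.6], [0.3, -1.0], [0.1, -0.1], [-0.0, -0.5], [-0.0, 0.7], [0.0, 1.0]]
rack [0.5193 0.2494 0.2776 0.0369 0.0818]
```

View pics/z3s.png

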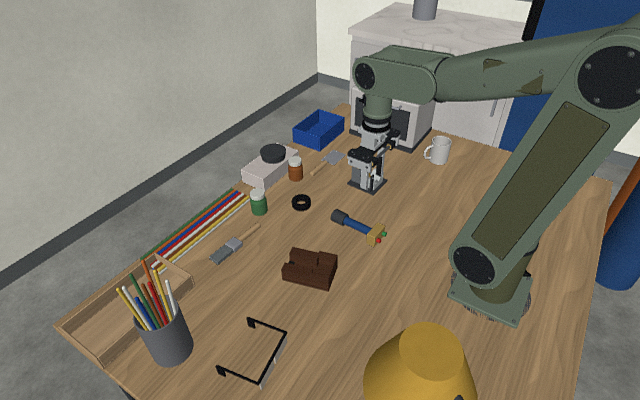

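The fit confirms it: the burner lies level (pitch about 0) at (0.460, 0.000), around pixel (358,225) in the side view. Next is the barrel grip.

Run:
```python
from h import *
G=-.054
def at(o,yaw,g): return np.array(o)+g*np.array([np.cos(yaw),np.sin(yaw)])
y0=-.0458; p=at([.4596,.0003],y0,G)
bot.goto([*p,.29],down(y0)); bot.movel([*p,.204],v=.1); f0=np.array(bot.read_force())
fingers.move_gripper(0.,15); print("gap",bot.read_finger_gap()*94,(np.array(bot.read_force())-f0).round(1))
fingers.move_gripper(0.,60); print("gap",bot.read_finger_gap()*94,bot.read_grasp_force())
bot.movel([*p,.452],v=.2); print((np.array(bot.read_force())-f0).round(2))
ym=-.0382; m=at([.5049,-.2407],ym,G)
bot.movel([*m,.452],down(ym),v=.2); bot.wait(.2)
f0=np.array(bot.read_force())
w=cam("wrist");np.savez("wh.npz",K=w[1],E=w[2]);cv2.imwrite("pics/wh.png",w[0])
s=cam("scene");cv2.imwrite("pics/sh.png",s[0])
bot.movel([*m,.30],v=.15)
print(bot.read_time_s(),bot.read_position(),(np.array(bot.read_force())-f0).round(1))
w=cam("wrist");np.savez("wh2.npz",K=w[1],E=w[2]);cv2.imwrite("pics/wh2.png",w[0])
```

```text
gap 27.943487737280204 [-0.   0.2 -0.6]
gap 26.658326487832134 60.000118017196655
[ 0.46  0.07 -3.75]
21.85 [ 0.45142843 -0.23899692  0.30104976] [-0.7  0.7  1.2]
```

Run:
```python
from fit import *
for f in("wh","wh2"):
    im=cv2.imread(f"pics/{f}.png").astype(int);w=np.load(f+".npz");K,E=w["K"],w["E"]
    m=(im[...,0]>im[...,2]+50)&(im[...,0]>80);m=m[:260,230:410];r,c=np.nonzero(m);print(f,"blue rows",r.min(),r.max(),"cols near front",[(k,c[r==k].min()+230,c[r==k].max()+230) for k in (r.min()+4,r.min()+15,r.min()+30)])
    z=(.452 if f=="wh" else .301)-.182;ym=-.0382;d=np.array([np.cos(ym),np.sin(ym),0])
    g=np.array([.5049,-.2407,z])-.054*d
    for t in(0,.1,.2,.3):
        u=d*np.cos(t)-np.array([0,0,np.sin(t)]);n=d*np.sin(t)+np.array([0,0,np.cos(t)])
        print(t,"nozzle back top",proj(K,E,g+.079*u+.022*n).round(1),"axis",proj(K,E,g+.079*u).round(1))
```

```text
wh blue rows 116 259 cols near front [(np.int64(120), np.int64(290), np.int64(341)), (np.int64(131), np.int64(291), np.int64(341)), (np.int64(146), np.int64(291), np.int64(342))]
0 nozzle back top [321.6 117.8] axis [321.2 116.7]
0.1 nozzle back top [321.4 113.2] axis [321.1 117.1]
0.2 nozzle back top [321.3 110.7] axis [320.9 119. ]
0.3 nozzle back top [321.2 110.3] axis [320.8 122.3]
wh2 blue rows 116 259 cols near front [(np.int64(120), np.int64(290), np.int64(345)), (np.int64(131), np.int64(291), np.int64(343)), (np.int64(146), np.int64(291), np.int64(344))]
0 nozzle back top [318.2 119.8] axis [318.2 118.4]
0.1 nozzle back top [318.2 115. ] axis [318.2 118.8]
0.2 nozzle back top [318.2 112.5] axis [318.2 120.7]
0.3 nozzle back top [318.2 112. ] axis [318.2 123.8]
```

Droop is small (about 0.05 rad or less) and lateral alignment is good, so I'll lower it.

Run:
```python
from h import *
ym=-.0382; m=np.array([.5049,-.2407])-.054*np.array([np.cos(ym),np.sin(ym)])
f0=np.array(bot.read_force())
for z in(.27,.255,.245,.239,.235,.2325):
    bot.movel([*m,z],v=.05); f=(np.array(bot.read_force())-f0).round(1); print(z,f)
    if abs(f).max()>12: break
fingers.move_gripper(.25); bot.wait(.1); fingers.move_gripper(.65); bot.wait(.1)
bot.movel([*m,.40],v=.2)
bot.goto([.43,-.24,.42],down(ym));bot.wait(.2)
w=cam("wrist");np.savez("wf.npz",K=w[1],E=w[2]);cv2.imwrite("pics/wf.png",w[0]);s=cam("side");cv2.imwrite("pics/sf.png",s[0])
print(bot.read_time_s())
a=cv2.resize(w[0][20:220,150:400],None,fx=3,fy=3,interpolation=2); cv2.imwrite("pics/wfz.png",a)
```

```text
0.27 [ 0.  -0.7 -0.2]
0.255 [ 1.3 -0.2  0.7]
0.245 [-0.1 -0.2 -0.4]
0.239 [ 0.  -0.7 -0.9]
0.235 [ 0.1 -0.3 -0. ]
0.2325 [ 0.5 -0.4  0.2]
26.8833
```

View pics/wfz.png

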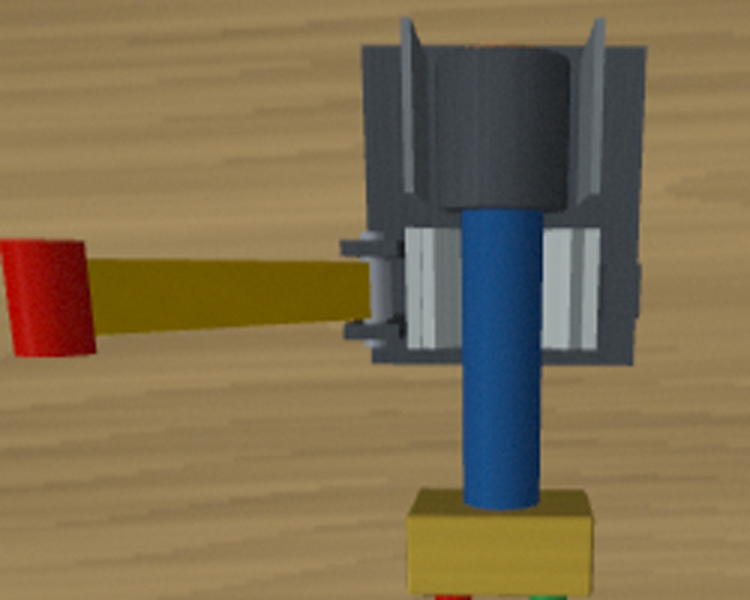

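The burner is seated and centred between the plates, with the nozzle back at row 211 against the V-block front at row 228 (a gap of about 5 mm). The strap's red grip is at (48,297) in the crop. I'll check the pose numerically and get the strap angle.

Run:
```python
from fit import *
z=lambda X,Y:(150+X/3,20+Y/3)
P=[(-76,33,22),(-76,-33,22),(-106,33,22),(-106,-33,22),(-76,33,-22),(-76,-33,-22),(25,0,22),(72,0,22)]
uv=[z(408,515),z(593,517),z(409,595),z(591,595),z(420,489),z(583,489),z(505,211),z(501,49)]
x,r=fit5("wf.npz",P,uv,[.505,-.24,-.038,.05,0]);print("burner",x.round(4),r.round(1).tolist())
P=[(20,-23.8,54),(-20,-23.8,54),(20,36,54),(-20,36,54),(80,28,72),(30,28,72),(80,-28,72),(30,-28,72)]
uv=[z(570,228),z(570,349),z(406,228),z(406,349),z(411,19),z(413,192),z(594,19),z(594,193)]
x,r=fit("wf.npz",[P[i] for i in(0,1,4,5,6,7)],[uv[i] for i in(0,1,4,5,6,7)],[.505,-.24,-.038]);print("mount",x.round(4),r.round(1).tolist())
from scipy.optimize import minimize_scalar
mx=[.5049,-.2407,-.0382]
for f in("wm","wf"):
    im=cv2.imread(f"pics/{f}.png").astype(int);w=np.load(f+".npz");K,E=w["K"],w["E"]
    m=(im[...,2]>120)&(im[...,1]<60)&(im[...,0]<60);m[200:]=0;r,c=np.nonzero(m);u=np.array([c.mean(),r.mean()])
    def g(t):
        y=.042-.114*np.cos(t);return proj(K,E,[mx[0]-y*np.sin(mx[2]),mx[1]+y*np.cos(mx[2]),.0685+.114*np.sin(t)])
    s=minimize_scalar(lambda t:((g(t)-u)**2).sum(),bounds=(1.8,2.5),method="bounded");print(f,u,s.x,g(s.x))
```

```text
burner [ 0.5043 -0.2404 -0.0444  0.0454 -0.0053] [[-0.4, -0.2], [0.5, -0.5], [-0.1, 0.1], [0.4, 0.5], [-0.7, -0.5], [0.6, -0.2], [-1.0, 0.1], [0.5, 0.5]]
mount [ 0.5045 -0.2405 -0.0424] [[0.9, 0.3], [0.0, 0.2], [-0.4, -0.6], [0.2, 0.3], [0.3, -0.4], [-1.2, 0.2]]
wm [176.85185185 134.36231884] 2.2321213337041854 [177.21555769 133.35393454]
wf [160.6351551  118.89217134] 2.23975422859937 [160.60144903 119.70931585]
```

Run:
```python
from h import *
ym=-.04;o=down(ym+np.pi/2)
def tcp(t):
    y=.042-.114*np.cos(t);return [.5047-y*np.sin(ym),-.2406+y*np.cos(ym),.0685+.114*np.sin(t)+.18]
a=np.array(tcp(2.18))
bot.goto(a+[0,0,.07],o);fingers.move_gripper(.5)
bot.movel(a,v=.1);f0=np.array(bot.read_force());fingers.move_gripper(0.,20)
print("gap",bot.read_finger_gap()*94,(np.array(bot.read_force())-f0).round(1))
mx=0
for t in list(np.linspace(2.18,.1,15)[1:])+[.04,0.,-.02]:
    bot.movel(tcp(t),v=.1);f=np.array(bot.read_force())-f0;print(round(t,2),f.round(1))
    if abs(f).max()>20:break
print("gap",bot.read_finger_gap()*94,bot.read_position(),tcp(0),bot.read_time_s())
```

```text
gap 25.517979627100715 [-4.3  0.5  3.8]
2.03 [-4.7  1.7  3.3]
1.88 [-4.9 -0.   0.9]
1.73 [-6.1 -0.6  0.3]
1.59 [-6.1  0.2  0. ]
1.44 [-6.4 -0.9  0.8]
1.29 [-7.3 -0.9  1.1]
1.14 [-7.4 -1.1  1.2]
0.99 [-7.8 -1.9  1.9]
0.84 [-8.5 -2.6  1.3]
0.69 [-8.8 -3.9  1.8]
0.55 [-8.2 -3.9  0.9]
0.4 [-8.  -6.2  0.2]
0.25 [-8.4 -5.2  0. ]
0.1 [-9.2 -6.6 -1. ]
0.04 [-8.2 -7.2 -0.5]
0.0 [-8.3 -6.7 -1.3]
-0.02 [-8.4 -7.6 -0.3]
gap 25.53232097587388 [ 0.50089702 -0.31500597  0.24631409] [np.float64(0.5018207679385623), np.float64(-0.3125424076795904), np.float64(0.2485)] 35.0167
```

The grip moved with the hand, but there's no firm stop in the force readings. I'll release and press the grip down from above with closed fingers.

Run:
```python
from h import *
p=np.array(bot.read_position())
fingers.move_gripper(.5); bot.wait(.1); bot.movel([p[0],p[1],.32],v=.15)
fingers.move_gripper(0.); q=[.5018,-.3125]
bot.movel([*q,.285],v=.1);bot.wait(.1);f0=np.array(bot.read_force())
z=.282
while z>.268:
    bot.movel([*q,z],v=.03);f=np.array(bot.read_force())-f0;print(round(z,4),f.round(1),np.round(bot.read_position()[2],4))
    if f[2]>10:break
    z-=.0015
bot.movel([*q,.33],v=.15);bot.goto([.43,-.24,.42],down(-.04));bot.wait(.2)
w=cam("wrist");np.savez("we.npz",K=w[1],E=w[2]);cv2.imwrite("pics/we.png",w[0]);K,E=w[1:]
im=w[0].astype(int);m=(im[...,2]>120)&(im[...,1]<60)&(im[...,0]<60);m[200:]=0;r,c=np.nonzero(m);print("red",c.mean(),r.mean(),c.min(),c.max(),r.min(),r.max())
for t in(0,.05,.1):
    y=.042-.114*np.cos(t);print(t,proj(K,E,[.5047+y*.04,-.2406+y,.0685+.114*np.sin(t)]))
b=cv2.imread("pics/wf.png").astype(int);d=abs(b-im).sum(2)>90;d[:,:240]=0;d[:185]=0;d[230:]=0;print("block diff px",d.sum(),bot.read_time_s())
```

```text
0.282 [-0.7 -0.1 -1.5] 0.2822
0.2805 [-1.6 -0.1 -0.8] 0.2806
0.279 [-1.1 -0.8 -1.5] 0.2789
0.2775 [ 0.2  0.2 -1.2] 0.2773
0.276 [-1.9  1.6  3.2] 0.2767
0.2745 [-3.9  2.4  9.8] 0.2764
0.273 [-6.6  3.8 14.9] 0.2762
red 387.99750623441395 116.92269326683292 379 397 104 130
0 [389.42143034 117.02564841]
0.05 [390.50581984 117.1705902 ]
0.1 [391.32720112 117.32055896]
block diff px 33 41.6833
```

The strap hits a firm stop at fingertip z = 0.077, which is the grip's top when closed, and the burner hasn't moved. Handing in.

```bash
python3 -c "
from station import bot
print(bot.close_job())"
```

```text
the job is handed in; nothing more can be done
None
```

The job is handed in at about 42 s of the 67 s allowed: the burner went from the rack to the bench and into the V-block, centred and level with its nozzle between the plates, and the strap is pressed down to a firm stop on its post; the judge's verdict was not shown.

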